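Fetch the stylus gauge from between the headshells

TASK

The steel balance-beam gauge on the bamboo organiser is hemmed in by the red and the black headshell, and the yellow cup stands on the blue coaster where the gauge is wanted. First clear up without shifting the gauge: park both headshells on the grey mat and nest the yellow cup in the green container of the same shape, leaving the one that does not match alone; then stand the gauge upright in the middle of the coaster. Last, put each headshell back on the organiser in the place where it lay at the start and in line as before (nose either way round), and leave everything standing free.

Things in the scene. Friction and masses are not known exactly. Their poses are not given: they have to be found in the camera images.
- red_c (a point): centre (half-way up) of the red headshell: 62 long (own x), 20 wide (y), 26 high, 30 g. Red plate on top (7 thick) from x = -31 to 17, thin steel connector from 17 to 31; stands on its grey cartridge (x -29 to 11, 18.5 wide); pinch across y at the centre. Starts on the organiser beside the gauge, long axis along the organiser's y, end 9 mm from the gauge
- black_c (a point): centre (half-way up) of the black headshell: 62 long (own x), 20 wide (y), 26 high, 30 g. Black plate on top (7 thick) from x = -31 to 17, thin steel connector from 17 to 31; stands on its grey cartridge (x -29 to 11, 18.5 wide); pinch across y at the centre. Starts on the organiser beside the gauge, long axis along the organiser's y, end 9 mm from the gauge
- gauge_c (a point): centre (half-way up) of the steel gauge: 100 long (own x), 24 wide, 36 high, about 120 g. Base 100 x 24 x 6; mid-way a dark pillar 26 (x) x 16 (y), 6 to 31 above its underside, to be pinched across y; on it a thin beam 94 x 6 x 3 with a brass weight (12 wide) at x = 34. Starts on the organiser between the headshells, long axis along the organiser's x
- cup_c (a point): centre (half-way up) of the yellow round footed cup, 44 high, about 60 g: a narrow foot 35 across takes up the lowest 16, above it an upright round wall 52 across (outside), 44 inside, inner floor 24 below the rim. Starts on the coaster; nested, its foot drops inside the twin and its shoulder rests on the twin's rim, 28 higher than the twin
- twin_c (a point): centre (half-way up) of the green round footed cup of the same shape and size as the yellow one, standing loose and empty on the desk, mouth up
- dish_c (a point): centre (half-way up) of the green square dish, 42 x 42 x 40 high, wall 6, loose on the desk: the yellow cup does not nest in it
- organiser: bamboo organiser, a fixed block 140 (x) x 200 (y) x 50 high with a flat top; its drawer stays shut. Origin at the centre of its underside; its x runs along the gauge
- mat: grey mat, the side area, 110 (x) x 150 (y) x 3 thick, fixed flat on the desk. Origin at the centre of its underside
- coaster: blue ceramic coaster, 110 x 110 x 7 thick, fixed flat on the desk. Origin at the centre of its underside
Things that resemble listed ones, but are neither listed nor needed, are in the scene too. Leave any purple look-alike of the part that bears red_c alone.

How it is judged:
On the way, in this order (a step that is already met when the one before it is completed fails the run):
1. both headshells stand on the grey mat and the yellow cup is nested in its green twin, the gauge not yet taken (within 20 mm of its start) (x of red_c in the frame of mat between -0.055 and 0.055 m and y of red_c in the frame of mat between -0.075 and 0.075 m and z of red_c in the frame of mat between 0.01 and 0.023 m and x of black_c in the frame of mat between -0.055 and 0.055 m and y of black_c in the frame of mat between -0.075 and 0.075 m and z of black_c in the frame of mat between 0.01 and 0.023 m and horizontal distance between cup_c and twin_c below 0.008 m and z of cup_c in the frame of twin_c between 0.022 and 0.034 m and angle between cup_c's own z axis and vertical below 0.15 rad and distance of gauge_c from where it was at the start of the episode below 0.02 m), for 0.2 s.
2. the gauge stands upright in the middle of the coaster (within 15 mm) while both headshells are still on the mat (horizontal distance between gauge_c and coaster below 0.015 m and z of gauge_c in the frame of coaster between 0.02 and 0.03 m and angle between gauge_c's own z axis and vertical below 0.15 rad and x of red_c in the frame of mat between -0.055 and 0.055 m and y of red_c in the frame of mat between -0.075 and 0.075 m and z of red_c in the frame of mat between 0.01 and 0.023 m and x of black_c in the frame of mat between -0.055 and 0.055 m and y of black_c in the frame of mat between -0.075 and 0.075 m and z of black_c in the frame of mat between 0.01 and 0.023 m), for 0.2 s.
At the end, for the whole second after the job is handed in: Yellow cup nested in the round green one (axes within 8 mm, 22-34 mm higher, tilt < 0.15 rad); gauge upright on the coaster, centres within 15 mm, tilt < 0.15; each headshell within 15 mm of its start, upright (tilt < 0.15), within 0.35 rad of the organiser's y axis; all at rest (< 20 mm/s) (horizontal distance between cup_c and twin_c below 0.008 m and z of cup_c in the frame of twin_c between 0.022 and 0.034 m and angle between each of cup_c, gauge_c, red_c, black_c's own z axis and vertical below 0.15 rad and horizontal distance between gauge_c and coaster below 0.015 m and z of gauge_c in the frame of coaster between 0.02 and 0.03 m and distance of each of red_c, black_c from where it was at the start of the episode below 0.015 m and angle between the x axis of each of red_c, black_c and the y axis of organiser, either way round below 0.35 rad and linear speed of each of red, black, cup, gauge below 0.02 m/s); the robot touches nothing.
It fails at once if the green square dish is shifted more than 30 mm (distance of dish_c from where it was at the start of the episode above 0.03 m).
It also fails if it takes over 138 s, if anything falls off the work surface, if the arm or the gripper's body presses on something with over 40 N, if the wrist force passes 120 N, or if a joint passes its speed limit or range.

ROBOT

A 7-joint arm with a two-finger parallel gripper is mounted at the origin on the work surface. World frame = base frame: x ahead of the robot, y to its left, z up, the work surface at z = 0. Lengths are in m, angles in rad, forces in N, time in s.
With the tool pointing down it reaches from about 0.4 to 0.925 m from the base axis. Payload 4.1 kg.
Tool frame: the origin (TCP) lies midway between the tips of the shut fingers; the grasp point (between the pads) lies 19 mm behind it; z points along the fingers, y is the line along which they close (so a half turn about z gives the same grasp; the last joint's range is limited). The gripper opens to 85 mm and grips with 20 to 120 N. Pads are 22 mm wide; open, the fingers measure 114 mm over their backs; the gripper's body (76 mm by 85 mm) begins 54 mm behind the grasp point. The pads swing forward as they close: fully open they stand 13 mm farther back than shut.
Start: joints at [-1.321, 0.398, 0.045, 1.537, -0.019, 1.207, -0.051], TCP at [0.222, 0.611, 0.231] pointing down, gripper open.
Joint ranges: [-2.82, 2.82], [-0.49, 2.23], [-1.37, 1.46], [0, 2.46], [-1.36, 4.5], [0.23, 2], [-2.94, 2.94]. Speed limits (rad/s): [2.57, 2.57, 3.14, 3.14, 3.14, 3.14, 3.14].

INTERFACE

Orientations are given as a rotation vector (axis times angle).
In Python, from bench import status, read_camera, camera_info, manip gives the robot as it stands.
- The arm moves only by the tool servo_tool, never from a script. Its argument "rows" is a list of rows, each an object of numbers: "dx", "dy", "dz": the shift along the world's x, y, z in cm; "rx", "ry", "rz": the turn, a rotation vector about the world's x, y, z in rad; "claw": the finger opening in cm, from 0 to 8.54. In form: [{"dx": .., "dy": .., "dz": .., "rx": .., "ry": .., "rz": .., "claw": ..}, ...]. A call has 1 to 12 rows; each row is the pose to reach, as a shift and turn from the pose commanded when the call began; what a row does not reach only later rows make up. A row lasts 1/10 s, in which the tool goes at most 50 mm and 8.59 degrees, less where a joint would pass 70% of its speed; a pose out of reach is approached as far as the arm can. A call with a gripper value outside its range is refused whole. The fingers move at their own pace and stop on an object; "squeeze" is the grip in N (left out, the last holds). Time passes only in rows, so rows that repeat a pose let the fingers close. It gives the time, the measured TCP pose, the force, the opening and the grip force at its end, in the units of the state.
- status.sense(): the state, without advancing time (a new reading comes with each control period).
- read_camera(name): name is "scene" or "top" or "wrist"; returns the picture (400x640x3 uint8, red, green, blue); there is no depth.
- camera_info(name): a dict with "mtx" (3x3 intrinsics, pixels), "eye" and "rotation" of the camera in the world. Camera axes: x right, y up, looking along -z (the intrinsics and any distortion apply to the point x, -y, -z); pixel columns grow to the right and rows downward; lengths in m; the calibration is good to about 2 mm. A picture is of the moment at which its call begins: read the wrist's pose just before it. camera_info takes no time and is no camera call; for the wrist camera it gives the pose at the moment of the call.
- manip.finish_job(): hands the job in; it is judged then, once.
The state is a dict: "t": time; "joint_pos": joint angles; "dq": joint speeds; "joint_efforts": joint torques, N m; "tcp_pos": TCP position; "tool_rot": TCP orientation; "wrist_force": force on the tool from outside, world axes, zero at the start; "moment": the same for the moment, N m; "grip_width": finger opening in m; "grasp_force": force on a finger pad.
Only numpy, scipy, OpenCV 4.12 (cv2) and the standard library are available. Lean on these libraries where they do the work, as an engineer would, in place of code of your own. Each camera call takes 0.05 s, during which the arm holds its last target. There are 200 camera calls.

## Working session

There is one attempt and no reset: what is moved stays moved. The work goes in short steps, Python scripts to look and compute and a tool call to move; the robot and the scene stay as the last step left them, time stands still between calls to the robot, and variables do not carry over. Pictures are saved under pics/ and viewed, at most 14 in all, crops included, and the job is handed in when it is done.

Besides the shell and the picture viewer there is one more tool, called after ">>>" as name(argument=value, ...), one argument or row to a line, values as JSON. servo_tool: Moves the arm, as the interface text tells. Its arguments: {"type":"object","properties":{"rows":{"type":"array","items":{"type":"object","properties":{"dx":{"type":"number"},"dy":{"type":"number"},"dz":{"type":"number"},"rx":{"type":"number"},"ry":{"type":"number"},"rz":{"type":"number"},"claw":{"type":"number"}}}},"squeeze":{"type":"number"}},"required":["rows"]}

```bash
mkdir -p pics; cat > h.py <<'E'
import numpy as np, cv2
from bench import status, read_camera, camera_info, manip
def snap(n,f,crop=None,s=1):
    im=read_camera(n)[:,:,::-1].copy(); cv2.imwrite('pics/raw_'+f,im)
    if crop: x0,y0,x1,y1=crop; im=im[y0:y1,x0:x1]
    if s!=1: im=cv2.resize(im,None,fx=s,fy=s,interpolation=cv2.INTER_CUBIC)
    cv2.imwrite('pics/'+f,im)
def ray(ci,u,v):
    K=np.array(ci['mtx']); d=np.linalg.solve(K,[u,v,1]); d=np.array([d[0],-d[1],-d[2]])
    return np.array(ci['eye']),np.array(ci['rotation'])@d
def w(ci,u,v,z):
    e,d=ray(ci,u,v); return e+d*(z-e[2])/d[2]
def px(ci,P):
    p=np.array(ci['rotation']).T@(np.array(P)-ci['eye']); q=np.array(ci['mtx'])@[p[0],-p[1],-p[2]]; return q[:2]/q[2]
E
python3 - <<'E'
from h import *
snap('top','top1.png',s=1.25); snap('scene','sc1.png',s=1.25)
for n in('top','scene','wrist'):print(n,camera_info(n))
s=status.sense();print(s)
E
```

```text
top {'mtx': array([[421.70495105,   0.        , 319.06522487],
       [  0.        , 421.70495105, 203.85864632],
       [  0.        ,   0.        ,   1.        ]]), 'eye': array([0.41398634, 0.0219432 , 0.92118601]), 'rotation': array([ 0.0921949 , -0.13270971, -1.55227998])}
scene {'mtx': array([[386.40815168,   0.        , 324.19107741],
       [  0.        , 386.40815168, 209.08047207],
       [  0.        ,   0.        ,   1.        ]]), 'eye': array([1.23682082, 0.06832801, 0.73851461]), 'rotation': array([0.60655953, 0.69045272, 1.55355537])}
wrist {'mtx': array([[341.84778648,   0.        , 318.57789105],
       [  0.        , 341.84778648, 200.30197893],
       [  0.        ,   0.        ,   1.        ]]), 'eye': array([0.15909389, 0.63327485, 0.37279709]), 'rotation': array([-0.23298222, -0.16157318,  1.21424731])}
{'t': 0.1, 'joint_pos': array([-1.32100688,  0.39912983,  0.04502956,  1.53777097, -0.01871987,
        1.20693476, -0.05069917]), 'dq': array([-0.00066889, -0.00125068, -0.00038155, -0.00259215,  0.00144778,
        0.00053677,  0.00043232]), 'joint_efforts': array([ 3.24965273e-03, -4.76262617e+01,  1.37005292e+00, -2.54950368e+01,
        1.20453353e-02,  4.99377988e-03, -1.88667002e-06]), 'tcp_pos': array([0.22191059, 0.61031839, 0.23035206]), 'tool_rot': array([-5.44894384e-01, -3.09376009e+00,  2.84120371e-03]), 'wrist_force': array([-0.15075095, -0.19595791,  0.3654172 ]), 'moment': array([-0.03675228, -0.00835721,  0.01360673]), 'grasp_force': 0.0, 'grip_width': 0.08509135630142459}
```

View pics/top1.png

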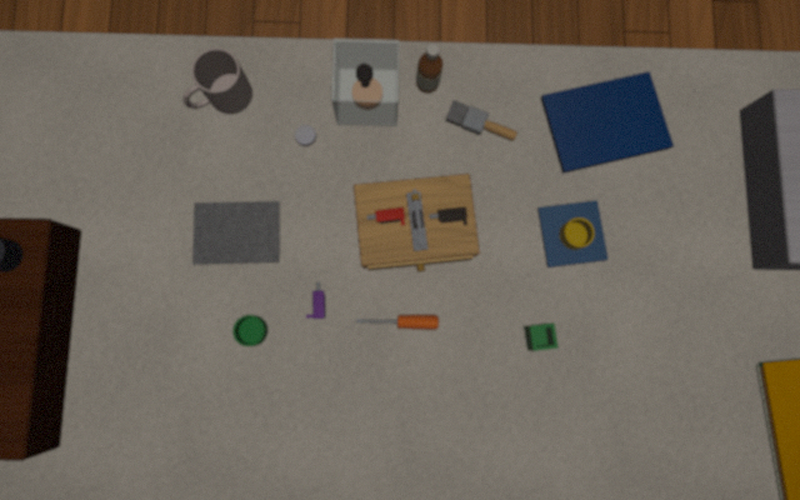

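View pics/sc1.png

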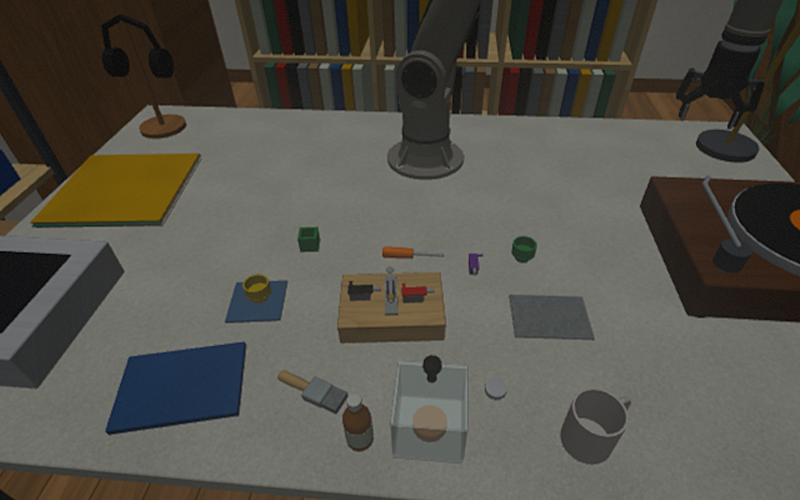

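The top view has +x up and +y left. At 1.25x it shows the organiser at (417,220), the mat at (236,232), the coaster at (573,234), the twin at (250,330) and the dish at (541,336). I'll enlarge it to read off pixels.

```bash
sed -i "s/np.array(ci\['rotation'\])/cv2.Rodrigues(np.array(ci['rotation'],float))[0]/g" h.py
python3 - <<'E'
from h import *
im=cv2.imread('pics/raw_top1.png')
def c(x0,y0,x1,y1,s,f):
    o=cv2.resize(im[y0:y1,x0:x1],None,fx=s,fy=s,interpolation=cv2.INTER_CUBIC); cv2.imwrite('pics/'+f,cv2.convertScaleAbs(o,alpha=1.7))
c(275,130,395,220,6,'c1.png')
a=cv2.convertScaleAbs(im,alpha=1.7)
l=cv2.resize(a[150:290,145:285],None,fx=2.8,fy=2.8); r=cv2.resize(a[150:290,380:520],None,fx=2.8,fy=2.8)
cv2.imwrite('pics/c2.png',np.hstack([l,r]))
E
```

```text
(no output)
```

View pics/c1.png

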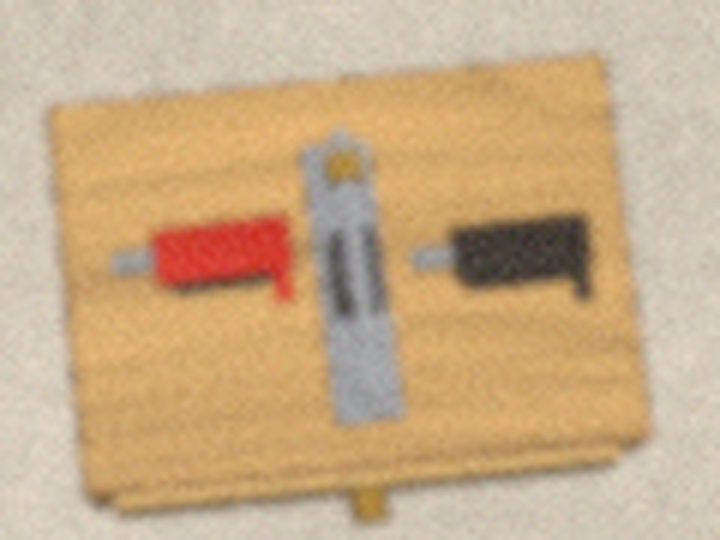

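View pics/c2.png

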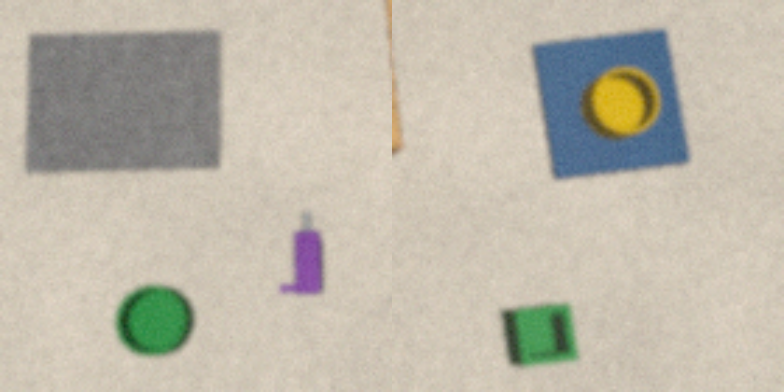

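```bash
python3 - <<'E'
from h import *
ci=camera_info('top'); np.set_printoptions(precision=4,suppress=True)
A=lambda l,z:np.array([w(ci,275+x/6,130+y/6,z)[:2] for x,y in l])
B=lambda l,z:np.array([w(ci,(145 if x<392 else 240)+x/2.8,150+y/2.8,z)[:2] for x,y in l])
def quad(n,q):
    print(n,'c',q.mean(0),'sides',np.linalg.norm(q-np.roll(q,-1,0),axis=1)*1000,'ang e01',np.degrees(np.arctan2(*(q[1]-q[0])[::-1])),np.degrees(np.arctan2(*(q[2]-q[3])[::-1])))
quad('org',A([(52,104),(602,55),(648,440),(88,497)],.05))
quad('red',A([(153,232),(286,218),(290,272),(157,287)],.076))
quad('blk',A([(455,228),(583,215),(587,272),(460,285)],.076))
print('tips',A([(110,262),(413,257)],.07),'ends',A([(288,246),(586,244)],.076))
quad('gau',A([(303,152),(372,145),(403,412),(335,422)],.056))
quad('mat',B([(30,34),(220,31),(219,168),(27,172)],.003))
quad('coa',B([(533,45),(665,30),(690,161),(555,179)],.007))
quad('dish',B([(502,310),(571,304),(578,358),(515,364)],.04))
print('twin',B([(156,320),(117,320),(194,320)],.044),'cup',B([(624,102),(586,102),(661,102)],.051))
print('TCP px',px(ci,status.sense()['tcp_pos']))
print(cv2.Rodrigues(status.sense()['tool_rot'])[0])
E
```

```text
org c [ 0.6015 -0.0285] sides [196.8342 139.5745 196.321  140.8144] ang e01 -83.52803117443568 -83.16604441296892
red c [0.6019 0.0164] sides [45.723  18.8883 45.6194 19.1865] ang e01 -82.71731868314944 -82.33733238068407
blk c [ 0.6047 -0.0862] sides [44.3583 19.9832 43.8714 19.9534] ang e01 -82.9577486754495 -82.96720115219229
tips [[ 0.599   0.0546]
 [ 0.6028 -0.0495]] ends [[ 0.6045 -0.0063]
 [ 0.6072 -0.1084]]
gau c [ 0.5967 -0.0298] sides [24.4624 95.6279 23.8922 96.5992] ang e01 -82.87550517287016 -80.5442590147605
mat c [0.5816 0.2845] sides [148.98   109.5181 148.0259 109.7645] ang e01 -87.90414947710715 -87.81112375050685
coa c [ 0.5899 -0.3097] sides [108.0064 106.9895 109.092  108.5256] ang e01 -82.30555019879871 -81.49450275284471
dish c [ 0.4082 -0.2398] sides [52.184  39.8729 47.4018 40.468 ] ang e01 -84.32861759662501 -83.97232180575017
twin [[0.4119 0.2404]
 [0.4115 0.2687]
 [0.4123 0.2128]] cup [[ 0.5825 -0.3038]
 [ 0.582  -0.2748]
 [ 0.5831 -0.3321]]
TCP px [-81.4606 386.9731]
[[-0.9398  0.3417 -0.0005]
 [ 0.3417  0.9398 -0.0017]
 [-0.0001 -0.0018 -1.    ]]
```

Every measurement matches the given sizes. The organiser yaw is about 6.7°, red is at (0.601, 0.024) and black at (0.604, -0.080). I'll move above red.

>>> servo_tool(
  rows=[
    {"dx": 2, "dy": -3, "rz": -0.08, "claw": 8.5},
    {"dx": 5, "dy": -7, "rz": -0.2, "claw": 5},
    {"dx": 7.5, "dy": -11.5, "rz": -0.3},
    {"dx": 10, "dy": -15.5, "rz": -0.42},
    {"dx": 12.5, "dy": -19.5, "rz": -0.52},
    {"dx": 15, "dy": -23.5, "rz": -0.62},
    {"dx": 17.5, "dy": -27.5, "rz": -0.72},
    {"dx": 20, "dy": -31.5, "rz": -0.82},
    {"dx": 22.5, "dy": -35.5, "rz": -0.92},
    {"dx": 25, "dy": -39.5, "rz": -1.0},
    {"dx": 27.5, "dy": -43.5, "rz": -1.1},
    {"dx": 30, "dy": -47, "rz": -1.105, "claw": 5},
  ],
  squeeze=30,
)

```text
invalid input
```

>>> servo_tool(
  rows=[
    {"dx": 2.5, "dy": -4},
    {"dx": 5, "dy": -8, "dz": -1},
    {"dx": 7.5, "dy": -11.3, "dz": -4},
    {"dx": 7.9, "dy": -11.7, "dz": -7},
    {"dx": 7.9, "dy": -11.7, "dz": -8},
    {"dx": 7.9, "dy": -11.7, "dz": -8},
    {"dx": 7.9, "dy": -11.7, "dz": -8},
  ],
)

```text
invalid input
```

```bash
python3 - <<'E'
from h import *
s=status.sense(); ci=camera_info('wrist'); snap('wrist','w1.png',s=1.25)
print(s['t'],s['tcp_pos'],s['grip_width'],s['joint_pos']); R=cv2.Rodrigues(s['tool_rot'])[0]; print(R)
np.save('ci1.npy',ci,allow_pickle=True)
for P in [(.6013,.0235,.076),(.604,-.0795,.076),(.597,-.0296,.086),tuple(s['tcp_pos'])]: print(px(ci,P)*1.25)
E
```

```text
0.1 [0.22191059 0.61031839 0.23035206] 0.08509135630142459 [-1.32100688  0.39912983  0.04502956  1.53777097 -0.01871987  1.20693476
 -0.05069917]
[[-9.39825316e-01  3.41654945e-01 -5.23009584e-04]
 [ 3.41655329e-01  9.39823703e-01 -1.74461417e-03]
 [-1.04519256e-04 -1.81832158e-03 -9.99998341e-01]]
[ -0.96206886 746.6596166 ]
[-81.09663549 769.58055628]
[-55.54246883 768.79238564]
[398.46112963 324.90226605]
```

View pics/w1.png

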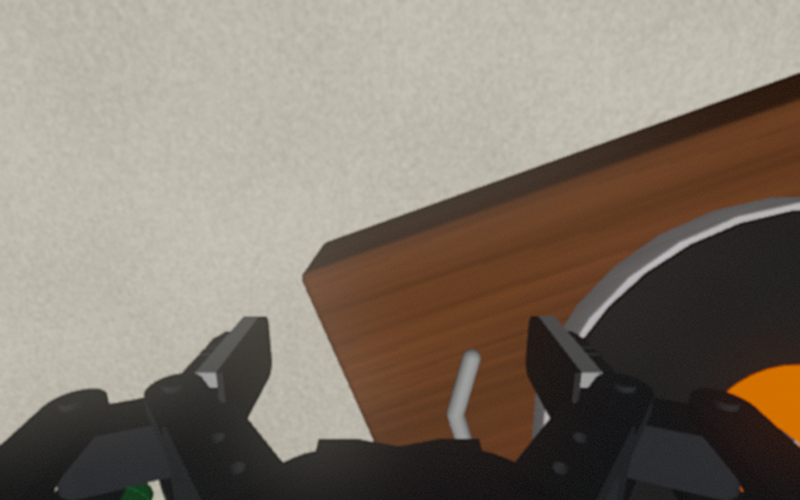

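The move was refused and the arm is still over the turntable, so this picture shows only the turntable and fingers. I'll send every key in each row.

>>> servo_tool(
  rows=[
    {"dx": 4, "dy": -3, "dz": 0, "rx": 0, "ry": 0, "rz": -0.1, "claw": 5},
    {"dx": 6, "dy": -7, "dz": 0, "rx": 0, "ry": 0, "rz": -0.2, "claw": 5},
    {"dx": 8, "dy": -11, "dz": 0, "rx": 0, "ry": 0, "rz": -0.3, "claw": 5},
    {"dx": 10.5, "dy": -15.5, "dz": 0, "rx": 0, "ry": 0, "rz": -0.42, "claw": 5},
    {"dx": 13, "dy": -19.5, "dz": 0, "rx": 0, "ry": 0, "rz": -0.52, "claw": 5},
    {"dx": 15.5, "dy": -23.5, "dz": 0, "rx": 0, "ry": 0, "rz": -0.62, "claw": 5},
    {"dx": 18, "dy": -27.5, "dz": 0, "rx": 0, "ry": 0, "rz": -0.72, "claw": 5},
    {"dx": 20.5, "dy": -31.5, "dz": 0, "rx": 0, "ry": 0, "rz": -0.82, "claw": 5},
    {"dx": 23, "dy": -35.5, "dz": 0, "rx": 0, "ry": 0, "rz": -0.92, "claw": 5},
    {"dx": 25.5, "dy": -39.5, "dz": 0, "rx": 0, "ry": 0, "rz": -1.0, "claw": 5},
    {"dx": 28, "dy": -43.5, "dz": 0, "rx": 0, "ry": 0, "rz": -1.1, "claw": 5},
    {"dx": 30, "dy": -47, "dz": 0, "rx": 0, "ry": 0, "rz": -1.105, "claw": 5},
  ],
  squeeze=30,
)

```text
t: 1.35
tcp_pos: [0.5231, 0.1383, 0.2314]
tool_rot: [2.091, 2.344, 0.0]
wrist_force: [0.2, -0.2, -0.7]
grip_width: 0.05
grasp_force: 0.0
```

>>> servo_tool(
  rows=[
    {"dx": 2.5, "dy": -4, "dz": 0, "rx": 0, "ry": 0, "rz": 0, "claw": 5},
    {"dx": 5, "dy": -8, "dz": -1, "rx": 0, "ry": 0, "rz": 0, "claw": 5},
    {"dx": 7.5, "dy": -11.3, "dz": -4, "rx": 0, "ry": 0, "rz": 0, "claw": 5},
    {"dx": 7.8, "dy": -11.5, "dz": -7, "rx": 0, "ry": 0, "rz": 0, "claw": 5},
    {"dx": 7.8, "dy": -11.5, "dz": -8, "rx": 0, "ry": 0, "rz": 0, "claw": 5},
    {"dx": 7.8, "dy": -11.5, "dz": -8, "rx": 0, "ry": 0, "rz": 0, "claw": 5},
    {"dx": 7.8, "dy": -11.5, "dz": -8, "rx": 0, "ry": 0, "rz": 0, "claw": 5},
  ],
)

```text
t: 2.05
tcp_pos: [0.6004, 0.0275, 0.1522]
tool_rot: [2.085, 2.35, 0.002]
wrist_force: [0.4, 0.5, 0.6]
grip_width: 0.0498
grasp_force: 0.0
```

```bash
python3 - <<'E'
from h import *
s=status.sense(); ci=camera_info('wrist'); snap('wrist','w2.png',s=1.25)
print(s['t'],s['tcp_pos'],s['grip_width'],s['joint_pos'])
np.save('ci2.npy',ci,allow_pickle=True)
for P in [(.6013,.0235,.076),(.604,-.0795,.076),(.597,-.0296,.086),(.5967,-.0296,.05),tuple(s['tcp_pos'])]: print(px(ci,P)*1.25)
E
```

```text
2.05 [0.60036305 0.0274594  0.15222845] 0.04980408598872553 [-0.51845774  0.42685495  0.52566745  1.75803658 -0.24706334  1.0214977
  0.2173937 ]
[399.61303301 270.35249566]
[383.58641694 433.23511059]
[380.278879   366.98541228]
[382.07500628 336.81261478]
[399.20271959 324.30749137]
```

View pics/w2.png

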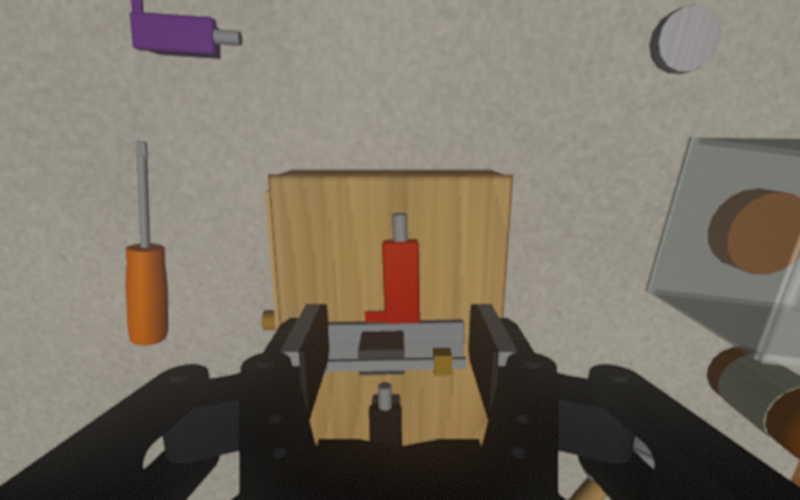

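The picture shows red's connector tip at (400,214), its plate front edge at (401,240) and its rear edge at (401,324). It lies parallel to the fingers, and the purple look-alike is at (175,35).

```bash
python3 - <<'E'
from h import *
ci=np.load('ci2.npy',allow_pickle=True).item()
y=np.radians(96.7);d=np.array([np.cos(y),np.sin(y)])
f=w(ci,401/1.25,240/1.25,.076)[:2]; r=w(ci,402.5/1.25,324/1.25,.076)[:2]; print(f,r,np.linalg.norm(f-r),f-.017*d,r+.031*d, np.degrees(np.arctan2(*(f-r)[::-1])))
l=w(ci,358/1.25,345/1.25,.081)[:2];q=w(ci,404/1.25,345/1.25,.081)[:2];print('pillar top near edge?',l,q)
print('org far corners',w(ci,269/1.25,175/1.25,.05),w(ci,512/1.25,175/1.25,.05))
f=w(ci,386/1.25,396/1.25,.076)[:2];print('black front',f,f-.017*d)
E
```

```text
[0.60002127 0.04025303] [ 0.60663652 -0.00741777] 0.04812760848676149 [0.60200467 0.02336912] [0.60301973 0.02337052] 97.90044793779352
pillar top near edge? [ 0.58346107 -0.02050714] [ 0.60864876 -0.01751182]
org far corners [0.52220658 0.06270044 0.05      ] [0.65885433 0.07900523 0.05      ]
black front [ 0.60260291 -0.05396913] [ 0.60458631 -0.07085303]
```

Red's centre is (0.602, 0.0234), which agrees with the top view. I'll descend and grip.

>>> servo_tool(
  rows=[
    {"dx": 0.2, "dy": -0.2, "dz": -2, "rx": 0, "ry": 0, "rz": 0, "claw": 5},
    {"dx": 0.2, "dy": -0.2, "dz": -5, "rx": 0, "ry": 0, "rz": 0, "claw": 5},
    {"dx": 0.2, "dy": -0.2, "dz": -7.5, "rx": 0, "ry": 0, "rz": 0, "claw": 5},
    {"dx": 0.2, "dy": -0.2, "dz": -9, "rx": 0, "ry": 0, "rz": 0, "claw": 5},
    {"dx": 0.2, "dy": -0.2, "dz": -9.5, "rx": 0, "ry": 0, "rz": 0, "claw": 5},
    {"dx": 0.2, "dy": -0.2, "dz": -9.5, "rx": 0, "ry": 0, "rz": 0, "claw": 5},
    {"dx": 0.2, "dy": -0.2, "dz": -9.5, "rx": 0, "ry": 0, "rz": 0, "claw": 1.5},
    {"dx": 0.2, "dy": -0.2, "dz": -9.5, "rx": 0, "ry": 0, "rz": 0, "claw": 1.5},
    {"dx": 0.2, "dy": -0.2, "dz": -9.5, "rx": 0, "ry": 0, "rz": 0, "claw": 1.5},
    {"dx": 0.2, "dy": -0.2, "dz": -9.5, "rx": 0, "ry": 0, "rz": 0, "claw": 1.5},
    {"dx": 0.2, "dy": -0.2, "dz": -9.5, "rx": 0, "ry": 0, "rz": 0, "claw": 1.5},
  ],
)

```text
t: 3.2
tcp_pos: [0.6032, 0.0239, 0.0578]
tool_rot: [2.087, 2.346, 0.003]
wrist_force: [-1.0, -0.2, 6.6]
grip_width: 0.0193
grasp_force: 29.9
```

>>> servo_tool(
  rows=[
    {"dx": 0, "dy": 0, "dz": 2, "rx": 0, "ry": 0, "rz": 0, "claw": 1.5},
    {"dx": 0, "dy": 0, "dz": 5, "rx": 0, "ry": 0, "rz": 0, "claw": 1.5},
    {"dx": -0.2, "dy": 2, "dz": 6, "rx": 0, "ry": 0, "rz": 0, "claw": 1.5},
    {"dx": -0.4, "dy": 6, "dz": 6, "rx": 0, "ry": 0, "rz": 0, "claw": 1.5},
    {"dx": -0.8, "dy": 10, "dz": 6, "rx": 0, "ry": 0, "rz": 0, "claw": 1.5},
    {"dx": -1.2, "dy": 14, "dz": 6, "rx": 0, "ry": 0, "rz": 0, "claw": 1.5},
    {"dx": -1.6, "dy": 18, "dz": 6, "rx": 0, "ry": 0, "rz": 0, "claw": 1.5},
    {"dx": -1.9, "dy": 22, "dz": 5, "rx": 0, "ry": 0, "rz": 0, "claw": 1.5},
    {"dx": -2.2, "dy": 26, "dz": 3, "rx": 0, "ry": 0, "rz": 0, "claw": 1.5},
    {"dx": -2.2, "dy": 29, "dz": 1, "rx": 0, "ry": 0, "rz": 0, "claw": 1.5},
    {"dx": -2.2, "dy": 30.1, "dz": 0, "rx": 0, "ry": 0, "rz": 0, "claw": 1.5},
    {"dx": -2.2, "dy": 30.1, "dz": 0, "rx": 0, "ry": 0, "rz": 0, "claw": 1.5},
  ],
)

```text
t: 4.4
tcp_pos: [0.5784, 0.326, 0.0544]
tool_rot: [-2.083, -2.35, 0.005]
wrist_force: [-0.1, -0.5, -0.0]
grip_width: 0.0191
grasp_force: 29.5
```

>>> servo_tool(
  rows=[
    {"dx": 0, "dy": 0, "dz": -1.5, "rx": 0, "ry": 0, "rz": 0, "claw": 1.5},
    {"dx": 0, "dy": 0, "dz": -3, "rx": 0, "ry": 0, "rz": 0, "claw": 1.5},
    {"dx": 0, "dy": 0, "dz": -4.2, "rx": 0, "ry": 0, "rz": 0, "claw": 1.5},
    {"dx": 0, "dy": 0, "dz": -4.6, "rx": 0, "ry": 0, "rz": 0, "claw": 1.5},
    {"dx": 0, "dy": 0, "dz": -4.6, "rx": 0, "ry": 0, "rz": 0, "claw": 1.5},
    {"dx": 0, "dy": 0, "dz": -4.6, "rx": 0, "ry": 0, "rz": 0, "claw": 1.5},
    {"dx": 0, "dy": 0, "dz": -4.6, "rx": 0, "ry": 0, "rz": 0, "claw": 1.5},
  ],
)

```text
t: 5.1
tcp_pos: [0.5809, 0.3237, 0.0107]
tool_rot: [2.088, 2.346, 0.0]
wrist_force: [0.8, -0.7, 3.8]
grip_width: 0.0193
grasp_force: 30.1
```

>>> servo_tool(
  rows=[
    {"dx": 0, "dy": 0, "dz": 0, "rx": 0, "ry": 0, "rz": 0, "claw": 4},
    {"dx": 0, "dy": 0, "dz": 0, "rx": 0, "ry": 0, "rz": 0, "claw": 5},
    {"dx": 0, "dy": 0, "dz": 0.5, "rx": 0, "ry": 0, "rz": 0, "claw": 5},
    {"dx": 0, "dy": 0, "dz": 4, "rx": 0, "ry": 0, "rz": 0, "claw": 5},
    {"dx": 0, "dy": -2, "dz": 8, "rx": 0, "ry": 0, "rz": 0, "claw": 5},
    {"dx": 0.3, "dy": -6, "dz": 11, "rx": 0, "ry": 0, "rz": 0, "claw": 5},
    {"dx": 0.6, "dy": -10.5, "dz": 12, "rx": 0, "ry": 0, "rz": 0, "claw": 5},
    {"dx": 0.9, "dy": -15, "dz": 12, "rx": 0, "ry": 0, "rz": 0, "claw": 5},
    {"dx": 1.2, "dy": -19.5, "dz": 12, "rx": 0, "ry": 0, "rz": 0, "claw": 5},
    {"dx": 1.5, "dy": -24, "dz": 12, "rx": 0, "ry": 0, "rz": 0, "claw": 5},
    {"dx": 1.8, "dy": -28.5, "dz": 12, "rx": 0, "ry": 0, "rz": 0, "claw": 5},
    {"dx": 2, "dy": -33, "dz": 12, "rx": 0, "ry": 0, "rz": 0, "claw": 5},
  ],
)

```text
t: 6.3
tcp_pos: [0.6002, -0.0065, 0.1307]
tool_rot: [2.087, 2.348, 0.001]
wrist_force: [0.7, -0.0, -0.2]
grip_width: 0.0501
grasp_force: 0.0
```

>>> servo_tool(
  rows=[
    {"dx": 0.2, "dy": -4, "dz": 0, "rx": 0, "ry": 0, "rz": 0, "claw": 5},
    {"dx": 0.4, "dy": -7, "dz": -1, "rx": 0, "ry": 0, "rz": 0, "claw": 5},
    {"dx": 0.4, "dy": -7.4, "dz": -3, "rx": 0, "ry": 0, "rz": 0, "claw": 5},
    {"dx": 0.4, "dy": -7.4, "dz": -3, "rx": 0, "ry": 0, "rz": 0, "claw": 5},
    {"dx": 0.4, "dy": -7.4, "dz": -3, "rx": 0, "ry": 0, "rz": 0, "claw": 5},
  ],
)

```text
t: 6.8
tcp_pos: [0.6041, -0.078, 0.1003]
tool_rot: [-2.086, -2.348, -0.0]
wrist_force: [0.4, 0.1, 1.1]
grip_width: 0.0495
grasp_force: 0.0
```

```bash
python3 - <<'E'
from h import *
s=status.sense(); ci=camera_info('wrist'); snap('wrist','w3.png',crop=(120,60,520,360),s=1.5)
print(s['t'],s['tcp_pos'],s['tool_rot'])
np.save('ci3.npy',ci,allow_pickle=True)
E
```

```text
6.8 [ 0.6040839  -0.07800579  0.10030157] [-2.08589491e+00 -2.34787039e+00 -3.76992373e-04]
```

View pics/w3.png

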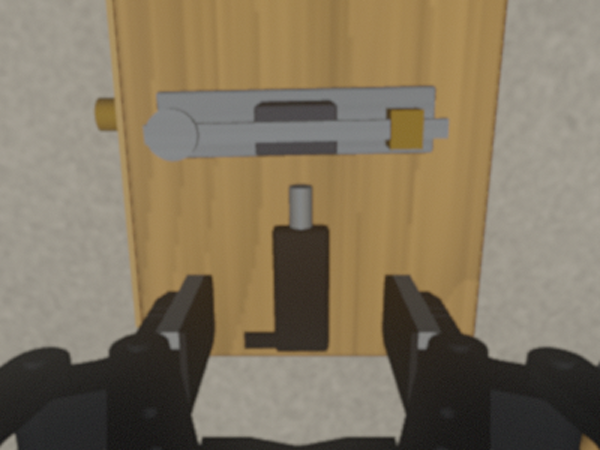

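The black plate runs from (300,227) to (302,350) in the crop and its tip is at (300,186). The gauge base spans (157..435, 88..157).

```bash
python3 - <<'E'
from h import *
ci=np.load('ci3.npy',allow_pickle=True).item()
W=lambda u,v,z:w(ci,120+u/1.5,60+v/1.5,z)[:2]
y=np.radians(96.7);d=np.array([np.cos(y),np.sin(y)])
f=W(300.5,227,.076);r=W(302,349,.076);print(f,r,np.linalg.norm(f-r),f-.017*d,r+.031*d)
q=np.array([W(157,92,.056),W(435,86,.056),W(434,152,.056),W(160,158,.056)]);print(q,q.mean(0),np.linalg.norm(q-np.roll(q,-1,0),axis=1))
print('pillar top',W(254,104,.081),W(337,104,.081),W(337,152,.062),W(256,154,.062))
E
```

```text
[ 0.60279264 -0.06270723] [ 0.60883801 -0.1087043 ] 0.04639263395345443 [ 0.60477605 -0.07959114] [ 0.60522122 -0.07791601]
[[ 0.54702819 -0.02499175]
 [ 0.64470505 -0.01136571]
 [ 0.64873083 -0.03454123]
 [ 0.54920581 -0.04853887]] [ 0.59741747 -0.02985939] [0.09862271 0.02352258 0.10050455 0.02364759]
pillar top [ 0.58357473 -0.02336195] [ 0.6090869  -0.02034735] [ 0.61290898 -0.03785352] [ 0.58447084 -0.0419339 ]
```

>>> servo_tool(
  rows=[
    {"dx": 0, "dy": 0, "dz": -1.5, "rx": 0, "ry": 0, "rz": 0, "claw": 5},
    {"dx": 0, "dy": 0, "dz": -3, "rx": 0, "ry": 0, "rz": 0, "claw": 5},
    {"dx": 0, "dy": 0, "dz": -4, "rx": 0, "ry": 0, "rz": 0, "claw": 5},
    {"dx": 0, "dy": 0, "dz": -4.3, "rx": 0, "ry": 0, "rz": 0, "claw": 5},
    {"dx": 0, "dy": 0, "dz": -4.3, "rx": 0, "ry": 0, "rz": 0, "claw": 5},
    {"dx": 0, "dy": 0, "dz": -4.3, "rx": 0, "ry": 0, "rz": 0, "claw": 1.5},
    {"dx": 0, "dy": 0, "dz": -4.3, "rx": 0, "ry": 0, "rz": 0, "claw": 1.5},
    {"dx": 0, "dy": 0, "dz": -4.3, "rx": 0, "ry": 0, "rz": 0, "claw": 1.5},
    {"dx": 0, "dy": 0, "dz": -4.3, "rx": 0, "ry": 0, "rz": 0, "claw": 1.5},
    {"dx": 0, "dy": 0, "dz": -4.3, "rx": 0, "ry": 0, "rz": 0, "claw": 1.5},
  ],
)

```text
t: 7.85
tcp_pos: [0.6047, -0.0793, 0.058]
tool_rot: [2.087, 2.347, 0.001]
wrist_force: [0.4, -0.7, 2.8]
grip_width: 0.0192
grasp_force: 30.4
```

>>> servo_tool(
  rows=[
    {"dx": 0, "dy": 0, "dz": 2, "rx": 0, "ry": 0, "rz": 0, "claw": 1.5},
    {"dx": 0, "dy": 0, "dz": 5.5, "rx": 0, "ry": 0, "rz": 0, "claw": 1.5},
    {"dx": 0, "dy": 0, "dz": 8, "rx": 0, "ry": 0, "rz": 0, "claw": 1.5},
    {"dx": 0, "dy": 2, "dz": 8, "rx": 0, "ry": 0, "rz": 0, "claw": 1.5},
    {"dx": -0.4, "dy": 6, "dz": 8, "rx": 0, "ry": 0, "rz": 0, "claw": 1.5},
    {"dx": -0.8, "dy": 10, "dz": 8, "rx": 0, "ry": 0, "rz": 0, "claw": 1.5},
    {"dx": -1.2, "dy": 14, "dz": 8, "rx": 0, "ry": 0, "rz": 0, "claw": 1.5},
    {"dx": -1.6, "dy": 18, "dz": 7, "rx": 0, "ry": 0, "rz": 0, "claw": 1.5},
    {"dx": -1.9, "dy": 22, "dz": 5, "rx": 0, "ry": 0, "rz": 0, "claw": 1.5},
    {"dx": -2.2, "dy": 26, "dz": 3, "rx": 0, "ry": 0, "rz": 0, "claw": 1.5},
    {"dx": -2.2, "dy": 30, "dz": 1, "rx": 0, "ry": 0, "rz": 0, "claw": 1.5},
    {"dx": -2.2, "dy": 32.4, "dz": 0, "rx": 0, "ry": 0, "rz": 0, "claw": 1.5},
  ],
)

```text
t: 9.05
tcp_pos: [0.5798, 0.2494, 0.0551]
tool_rot: [-2.08, -2.35, 0.002]
wrist_force: [1.0, -0.2, -0.6]
grip_width: 0.0191
grasp_force: 30.1
```

>>> servo_tool(
  rows=[
    {"dx": 0, "dy": 0, "dz": 0, "rx": 0, "ry": 0, "rz": 0, "claw": 1.5},
    {"dx": 0, "dy": 0, "dz": -1.5, "rx": 0, "ry": 0, "rz": 0, "claw": 1.5},
    {"dx": 0, "dy": 0, "dz": -3, "rx": 0, "ry": 0, "rz": 0, "claw": 1.5},
    {"dx": 0, "dy": 0, "dz": -4.2, "rx": 0, "ry": 0, "rz": 0, "claw": 1.5},
    {"dx": 0, "dy": 0, "dz": -4.6, "rx": 0, "ry": 0, "rz": 0, "claw": 1.5},
    {"dx": 0, "dy": 0, "dz": -4.6, "rx": 0, "ry": 0, "rz": 0, "claw": 1.5},
    {"dx": 0, "dy": 0, "dz": -4.6, "rx": 0, "ry": 0, "rz": 0, "claw": 1.5},
    {"dx": 0, "dy": 0, "dz": -4.6, "rx": 0, "ry": 0, "rz": 0, "claw": 1.5},
  ],
)

```text
t: 9.85
tcp_pos: [0.5822, 0.2445, 0.0112]
tool_rot: [2.088, 2.347, 0.0]
wrist_force: [-0.2, 0.1, 0.3]
grip_width: 0.0193
grasp_force: 30.1
```

>>> servo_tool(
  rows=[
    {"dx": 0, "dy": 0, "dz": 0, "rx": 0, "ry": 0, "rz": 0, "claw": 4},
    {"dx": 0, "dy": 0, "dz": 0, "rx": 0, "ry": 0, "rz": 0, "claw": 5},
    {"dx": 0, "dy": 0, "dz": 0.5, "rx": 0, "ry": 0, "rz": 0, "claw": 5},
    {"dx": 0, "dy": 0, "dz": 4, "rx": 0, "ry": 0, "rz": 0, "claw": 5},
    {"dx": 0, "dy": -2, "dz": 8, "rx": 0, "ry": 0, "rz": 0, "claw": 8},
    {"dx": 0, "dy": -6, "dz": 12, "rx": 0, "ry": 0, "rz": 0, "claw": 8.4},
    {"dx": 0, "dy": -10, "dz": 13, "rx": 0, "ry": 0, "rz": 0, "claw": 8.4},
    {"dx": 0, "dy": -14.5, "dz": 13, "rx": 0, "ry": 0, "rz": 0, "claw": 8.4},
    {"dx": 0, "dy": -19, "dz": 13, "rx": 0, "ry": 0, "rz": 0, "claw": 8.4},
    {"dx": 0, "dy": -23.5, "dz": 13, "rx": 0, "ry": 0, "rz": 0, "claw": 8.4},
    {"dx": 0, "dy": -28, "dz": 13, "rx": 0, "ry": 0, "rz": 0, "claw": 8.4},
    {"dx": 0, "dy": -32.5, "dz": 13, "rx": 0, "ry": 0, "rz": 0, "claw": 8.4},
  ],
)

```text
t: 11.05
tcp_pos: [0.582, -0.0817, 0.142]
tool_rot: [2.087, 2.347, 0.002]
wrist_force: [0.5, -0.3, 0.5]
grip_width: 0.0838
grasp_force: 0.0
```

>>> servo_tool(
  rows=[
    {"dx": 0, "dy": -4.5, "dz": 0, "rx": 0, "ry": 0, "rz": 0, "claw": 8.4},
    {"dx": 0, "dy": -9, "dz": 0, "rx": 0, "ry": 0, "rz": 0, "claw": 8.4},
    {"dx": 0, "dy": -13, "dz": 0, "rx": 0, "ry": 0, "rz": 0, "claw": 8.4},
    {"dx": 0, "dy": -17, "dz": 0, "rx": 0, "ry": 0, "rz": 0, "claw": 8.4},
    {"dx": 0, "dy": -20, "dz": 0, "rx": 0, "ry": 0, "rz": 0, "claw": 8.4},
    {"dx": 0, "dy": -22.3, "dz": 0, "rx": 0, "ry": 0, "rz": 0, "claw": 8.4},
    {"dx": 0, "dy": -22.3, "dz": 0, "rx": 0, "ry": 0, "rz": 0, "claw": 8.4},
    {"dx": 0, "dy": -22.3, "dz": 0, "rx": 0, "ry": 0, "rz": 0, "claw": 8.4},
  ],
)

```text
t: 11.85
tcp_pos: [0.582, -0.3031, 0.1415]
tool_rot: [-2.089, -2.346, -0.001]
wrist_force: [0.6, 0.9, -0.2]
grip_width: 0.0836
grasp_force: 0.0
```

```bash
python3 - <<'E'
from h import *
s=status.sense(); ci=camera_info('wrist'); snap('wrist','w4.png',s=1.25)
print(s['t'],s['tcp_pos'],s['tool_rot'],s['joint_pos'])
np.save('ci4.npy',ci,allow_pickle=True)
E
```

```text
11.85 [ 0.58199054 -0.30311663  0.14147649] [-2.08870012e+00 -2.34639572e+00 -8.75031156e-04] [ 0.01215045  0.54877576  0.57355806  1.627771   -0.33048249  1.06343547
  0.79714318]
```

View pics/w4.png

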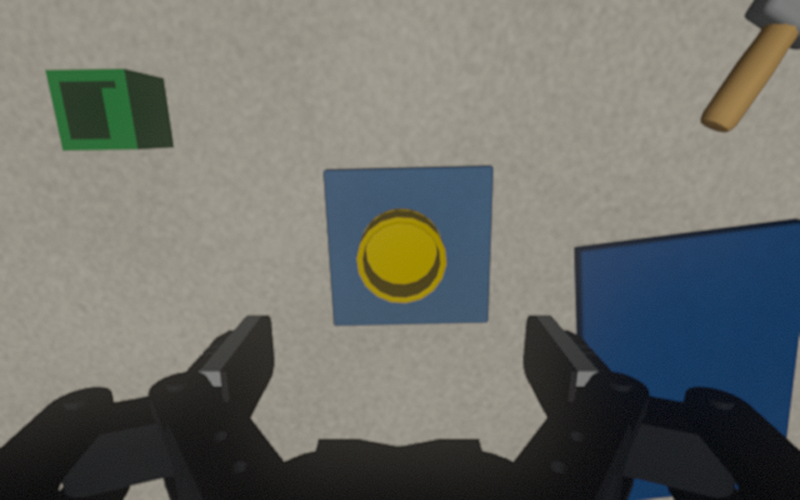

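The cup rim is centred at about (402,259), with a radius of about 44. The coaster corners are (325,170), (492,166), (488,321) and (334,325).

```bash
python3 - <<'E'
from h import *
ci=np.load('ci4.npy',allow_pickle=True).item()
W=lambda u,v,z:w(ci,u/1.25,v/1.25,z)[:2]
print('cup',W(402,259.5,.051),np.linalg.norm(W(357,259,.051)-W(447,259,.051)))
q=np.array([W(325,170,.007),W(492,166,.007),W(488,321,.007),W(334,325,.007)]);print(q.mean(0),np.linalg.norm(q-np.roll(q,-1,0),axis=1))
E
```

```text
cup [ 0.58403774 -0.30506964] 0.05112762285799966
[ 0.59024261 -0.31023601] [0.10659815 0.10726246 0.10846804 0.10776433]
```

>>> servo_tool(
  rows=[
    {"dx": 0.2, "dy": -0.1, "dz": -3, "rx": 0, "ry": 0, "rz": 0, "claw": 8.4},
    {"dx": 0.2, "dy": -0.1, "dz": -6, "rx": 0, "ry": 0, "rz": 0, "claw": 8.4},
    {"dx": 0.2, "dy": -0.1, "dz": -9, "rx": 0, "ry": 0, "rz": 0, "claw": 8.4},
    {"dx": 0.2, "dy": -0.1, "dz": -11, "rx": 0, "ry": 0, "rz": 0, "claw": 8.4},
    {"dx": 0.2, "dy": -0.1, "dz": -11.7, "rx": 0, "ry": 0, "rz": 0, "claw": 8.4},
    {"dx": 0.2, "dy": -0.1, "dz": -11.7, "rx": 0, "ry": 0, "rz": 0, "claw": 7},
    {"dx": 0.2, "dy": -0.1, "dz": -11.7, "rx": 0, "ry": 0, "rz": 0, "claw": 6},
    {"dx": 0.2, "dy": -0.1, "dz": -11.7, "rx": 0, "ry": 0, "rz": 0, "claw": 4.8},
    {"dx": 0.2, "dy": -0.1, "dz": -11.7, "rx": 0, "ry": 0, "rz": 0, "claw": 4.8},
    {"dx": 0.2, "dy": -0.1, "dz": -11.7, "rx": 0, "ry": 0, "rz": 0, "claw": 4.8},
    {"dx": 0.2, "dy": -0.1, "dz": -11.7, "rx": 0, "ry": 0, "rz": 0, "claw": 4.8},
  ],
)

```text
t: 13.0
tcp_pos: [0.5854, -0.3046, 0.0261]
tool_rot: [2.086, 2.346, 0.002]
wrist_force: [-0.2, 0.5, 6.3]
grip_width: 0.05
grasp_force: 32.8
```

>>> servo_tool(
  rows=[
    {"dx": 0, "dy": 0, "dz": 3, "rx": 0, "ry": 0, "rz": 0, "claw": 4.8},
    {"dx": 0, "dy": 0, "dz": 7, "rx": 0, "ry": 0, "rz": 0, "claw": 4.8},
    {"dx": 0, "dy": 0, "dz": 11, "rx": 0, "ry": 0, "rz": 0, "claw": 4.8},
    {"dx": -0.7, "dy": 2, "dz": 12, "rx": 0, "ry": 0, "rz": 0, "claw": 4.8},
    {"dx": -2.2, "dy": 6, "dz": 12, "rx": 0, "ry": 0, "rz": 0, "claw": 4.8},
    {"dx": -3.7, "dy": 10, "dz": 12, "rx": 0, "ry": 0, "rz": 0, "claw": 4.8},
    {"dx": -5.2, "dy": 14, "dz": 12, "rx": 0, "ry": 0, "rz": 0, "claw": 4.8},
    {"dx": -6.8, "dy": 18, "dz": 12, "rx": 0, "ry": 0, "rz": 0, "claw": 4.8},
    {"dx": -8.3, "dy": 22, "dz": 12, "rx": 0, "ry": 0, "rz": 0, "claw": 4.8},
    {"dx": -9.9, "dy": 26, "dz": 12, "rx": 0, "ry": 0, "rz": 0, "claw": 4.8},
    {"dx": -11.4, "dy": 30, "dz": 12, "rx": 0, "ry": 0, "rz": 0, "claw": 4.8},
    {"dx": -13, "dy": 34, "dz": 12, "rx": 0, "ry": 0, "rz": 0, "claw": 4.8},
  ],
  squeeze=30,
)

```text
t: 14.2
tcp_pos: [0.4532, 0.0373, 0.1446]
tool_rot: [2.088, 2.347, 0.001]
wrist_force: [-0.1, 0.5, -0.3]
grip_width: 0.05
grasp_force: 32.1
```

>>> servo_tool(
  rows=[
    {"dx": -1.4, "dy": 4, "dz": 0, "rx": 0, "ry": 0, "rz": 0, "claw": 4.8},
    {"dx": -2.8, "dy": 8, "dz": 0, "rx": 0, "ry": 0, "rz": 0, "claw": 4.8},
    {"dx": -4.3, "dy": 11, "dz": 0, "rx": 0, "ry": 0, "rz": 0, "claw": 4.8},
    {"dx": -4.3, "dy": 11.5, "dz": -2, "rx": 0, "ry": 0, "rz": 0, "claw": 4.8},
    {"dx": -4.3, "dy": 11.5, "dz": -4, "rx": 0, "ry": 0, "rz": 0, "claw": 4.8},
    {"dx": -4.3, "dy": 11.5, "dz": -4, "rx": 0, "ry": 0, "rz": 0, "claw": 4.8},
    {"dx": -4.3, "dy": 11.5, "dz": -4, "rx": 0, "ry": 0, "rz": 0, "claw": 4.8},
    {"dx": -4.3, "dy": 11.5, "dz": -4, "rx": 0, "ry": 0, "rz": 0, "claw": 4.8},
  ],
)

```text
t: 15.0
tcp_pos: [0.412, 0.1508, 0.1053]
tool_rot: [2.089, 2.346, 0.003]
wrist_force: [0.9, 0.0, -0.3]
grip_width: 0.0505
grasp_force: 32.0
```

```bash
python3 - <<'E'
from h import *
s=status.sense(); ci=camera_info('wrist'); snap('wrist','w5.png',s=1.25)
print(s['t'],s['tcp_pos'],s['tool_rot'],s['joint_pos'],s['grip_width'])
np.save('ci5.npy',ci,allow_pickle=True)
E
```

```text
15.0 [0.41197779 0.15076699 0.10526384] [2.08851212 2.34600882 0.00271194] [-0.84844642  0.18754257  0.44357696  2.16665723 -0.11129076  0.80644078
 -0.21864599] 0.05052908424290124
```

View pics/w5.png

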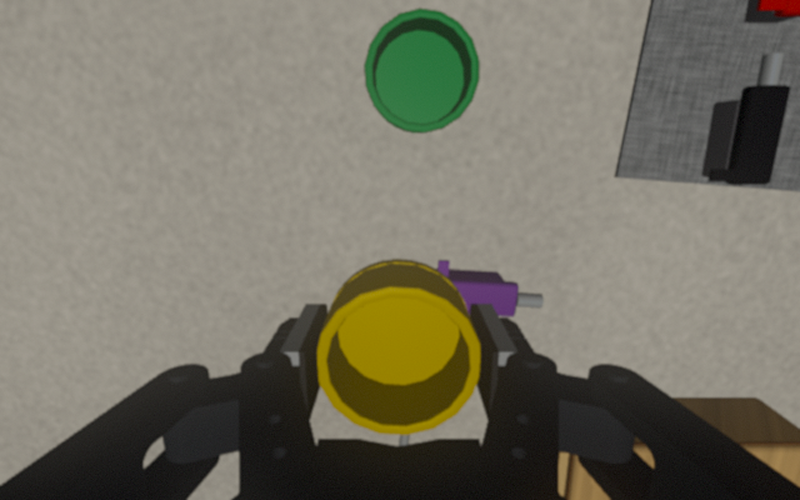

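The twin rim spans cols 365–479 and rows 9–133, and the held cup's rim spans cols 318–481 and rows 288–432. Both headshells stand on the mat at the top right.

```bash
python3 - <<'E'
from h import *
ci=np.load('ci5.npy',allow_pickle=True).item()
W=lambda u,v,z:w(ci,u/1.25,v/1.25,z)[:2]
def c(l,z):
    q=np.array([W(u,v,z) for u,v in l]); o,sz,_=cv2.minAreaRect((q*1000).astype(np.float32)) ; print(q.mean(0), np.linalg.norm(q[0]-q[1]),np.linalg.norm(q[2]-q[3]), (q[0]+q[1])/2,(q[2]+q[3])/2)
c([(365,70),(479,70),(424,9.5),(420,132.5)],.044)
c([(318,360),(481,360),(399,288),(400,432)],.130)
E
```

```text
[0.41142252 0.24468032] 0.050540088101159265 0.05082023983532252 [0.4113557  0.24532891] [0.41148933 0.24403173]
[0.41210186 0.14981277] 0.050031779453424796 0.049354423719159254 [0.41203157 0.15041587] [0.41217215 0.14920968]
```

>>> servo_tool(
  rows=[
    {"dx": 0, "dy": 3, "dz": 0, "rx": 0, "ry": 0, "rz": 0, "claw": 4.8},
    {"dx": 0, "dy": 6.5, "dz": 0, "rx": 0, "ry": 0, "rz": 0, "claw": 4.8},
    {"dx": -0.1, "dy": 9.3, "dz": 0, "rx": 0, "ry": 0, "rz": 0, "claw": 4.8},
    {"dx": -0.1, "dy": 9.3, "dz": 0, "rx": 0, "ry": 0, "rz": 0, "claw": 4.8},
    {"dx": -0.1, "dy": 9.3, "dz": -1, "rx": 0, "ry": 0, "rz": 0, "claw": 4.8},
    {"dx": -0.1, "dy": 9.3, "dz": -2.5, "rx": 0, "ry": 0, "rz": 0, "claw": 4.8},
    {"dx": -0.1, "dy": 9.3, "dz": -3.5, "rx": 0, "ry": 0, "rz": 0, "claw": 4.8},
    {"dx": -0.1, "dy": 9.3, "dz": -4.3, "rx": 0, "ry": 0, "rz": 0, "claw": 4.8},
    {"dx": -0.1, "dy": 9.3, "dz": -4.8, "rx": 0, "ry": 0, "rz": 0, "claw": 4.8},
    {"dx": -0.1, "dy": 9.3, "dz": -4.8, "rx": 0, "ry": 0, "rz": 0, "claw": 4.8},
    {"dx": -0.1, "dy": 9.3, "dz": -4.8, "rx": 0, "ry": 0, "rz": 0, "claw": 4.8},
  ],
)

```text
t: 16.15
tcp_pos: [0.4104, 0.2438, 0.0565]
tool_rot: [2.088, 2.347, 0.001]
wrist_force: [-0.4, 0.3, -0.6]
grip_width: 0.0502
grasp_force: 32.1
```

The foot is already about 7 mm inside with no side force, so I'll lower the rest of the way.

>>> servo_tool(
  rows=[
    {"dx": 0, "dy": 0, "dz": -0.4, "rx": 0, "ry": 0, "rz": 0, "claw": 4.8},
    {"dx": 0, "dy": 0, "dz": -0.8, "rx": 0, "ry": 0, "rz": 0, "claw": 4.8},
    {"dx": 0, "dy": 0, "dz": -1, "rx": 0, "ry": 0, "rz": 0, "claw": 4.8},
    {"dx": 0, "dy": 0, "dz": -1, "rx": 0, "ry": 0, "rz": 0, "claw": 4.8},
    {"dx": 0, "dy": 0, "dz": -1, "rx": 0, "ry": 0, "rz": 0, "claw": 4.8},
  ],
)

```text
t: 16.65
tcp_pos: [0.4102, 0.244, 0.047]
tool_rot: [-2.087, -2.347, -0.0]
wrist_force: [-2.6, -1.2, 6.4]
grip_width: 0.0499
grasp_force: 33.1
```

>>> servo_tool(
  rows=[
    {"dx": 0, "dy": 0, "dz": 0, "rx": 0, "ry": 0, "rz": 0, "claw": 5.5},
    {"dx": 0, "dy": 0, "dz": 0, "rx": 0, "ry": 0, "rz": 0, "claw": 7},
    {"dx": 0, "dy": 0, "dz": 0, "rx": 0, "ry": 0, "rz": 0, "claw": 8.4},
    {"dx": 0, "dy": 0, "dz": 0.3, "rx": 0, "ry": 0, "rz": 0, "claw": 8.4},
    {"dx": 0, "dy": 0, "dz": 3, "rx": 0, "ry": 0, "rz": 0, "claw": 8.4},
    {"dx": 0, "dy": 0, "dz": 7, "rx": 0, "ry": 0, "rz": 0, "claw": 8.4},
    {"dx": 1, "dy": -1, "dz": 10, "rx": 0, "ry": 0, "rz": -0.1, "claw": 7},
    {"dx": 3, "dy": -4.5, "dz": 12, "rx": 0, "ry": 0, "rz": -0.2, "claw": 5},
    {"dx": 5.5, "dy": -8, "dz": 12, "rx": 0, "ry": 0, "rz": -0.33, "claw": 4.5},
    {"dx": 8, "dy": -11.5, "dz": 12, "rx": 0, "ry": 0, "rz": -0.46, "claw": 4.5},
    {"dx": 10.5, "dy": -15, "dz": 12, "rx": 0, "ry": 0, "rz": -0.6, "claw": 4.5},
    {"dx": 13, "dy": -18.5, "dz": 12, "rx": 0, "ry": 0, "rz": -0.74, "claw": 4.5},
  ],
)

```text
t: 17.85
tcp_pos: [0.5409, 0.0576, 0.1667]
tool_rot: [-2.799, -1.426, -0.001]
wrist_force: [0.6, 0.2, -0.3]
grip_width: 0.0449
grasp_force: 0.0
```

>>> servo_tool(
  rows=[
    {"dx": 2, "dy": -3, "dz": 0, "rx": 0, "ry": 0, "rz": -0.13, "claw": 4.5},
    {"dx": 4, "dy": -6, "dz": 0, "rx": 0, "ry": 0, "rz": -0.26, "claw": 4.5},
    {"dx": 5.7, "dy": -8.9, "dz": 0, "rx": 0, "ry": 0, "rz": -0.4, "claw": 4.5},
    {"dx": 5.7, "dy": -8.9, "dz": -1, "rx": 0, "ry": 0, "rz": -0.54, "claw": 4.5},
    {"dx": 5.7, "dy": -8.9, "dz": -2, "rx": 0, "ry": 0, "rz": -0.68, "claw": 4.5},
    {"dx": 5.7, "dy": -8.9, "dz": -3, "rx": 0, "ry": 0, "rz": -0.82, "claw": 4.5},
    {"dx": 5.7, "dy": -8.9, "dz": -3, "rx": 0, "ry": 0, "rz": -0.83, "claw": 4.5},
    {"dx": 5.7, "dy": -8.9, "dz": -3, "rx": 0, "ry": 0, "rz": -0.83, "claw": 4.5},
    {"dx": 5.7, "dy": -8.9, "dz": -3, "rx": 0, "ry": 0, "rz": -0.83, "claw": 4.5},
  ],
)

```text
t: 18.75
tcp_pos: [0.5975, -0.03, 0.137]
tool_rot: [-3.136, -0.188, -0.002]
wrist_force: [-0.2, -0.1, 0.5]
grip_width: 0.0451
grasp_force: 0.0
```

```bash
python3 - <<'E'
from h import *
s=status.sense(); ci=camera_info('wrist'); ct=camera_info('top')
print(s['t'],s['tcp_pos'],s['joint_pos']);R=cv2.Rodrigues(s['tool_rot'])[0];print('yaw y',np.degrees(np.arctan2(R[1,1],R[0,1])))
np.save('ci6.npy',ci,allow_pickle=True)
a=read_camera('wrist')[:,:,::-1]; b=read_camera('top')[:,:,::-1]
A=cv2.resize(a[100:360,170:430],None,fx=2,fy=2,interpolation=2)[:,:]
B=cv2.resize(b[130:290,140:270],(260*13//13,320),interpolation=2); B=cv2.copyMakeBorder(B,0,200,0,0,cv2.BORDER_CONSTANT)
cv2.imwrite('pics/w6.png',np.hstack([A,B]))
E
```

```text
18.75 [ 0.5975317  -0.03004343  0.13700481] [-0.61641026  0.51705039  0.80637093  1.7833131  -0.43069776  1.02558987
 -1.09722491]
yaw y -83.12179737468095
```

View pics/w6.png

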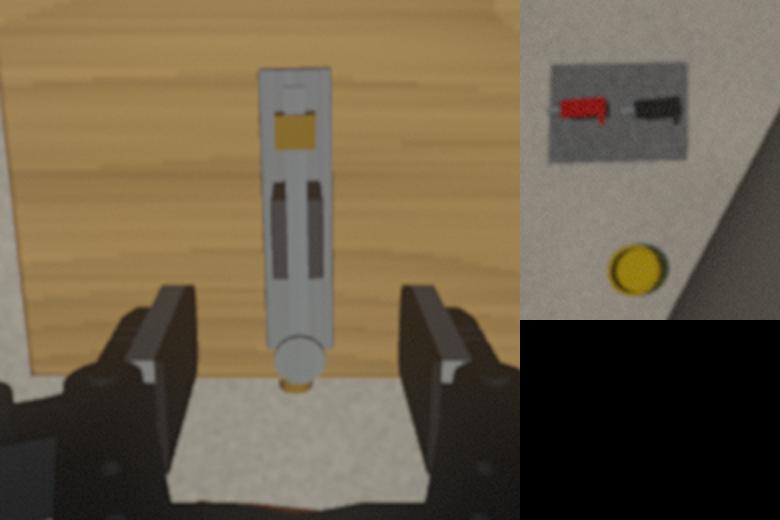

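The yellow cup is nested over the green twin and both headshells stand on the mat. The gauge lies mid-way between the fingers and parallel to them, with its base ends at (295,69) and (299,346). I'll check its centre.

```bash
python3 - <<'E'
from h import *
ci=np.load('ci6.npy',allow_pickle=True).item()
W=lambda u,v,z:w(ci,170+u/2,100+v/2,z)[:2]
a=W(295.5,69,.056);b=W(300,347,.056);print(a,b,(a+b)/2,np.linalg.norm(a-b))
E
```

```text
[ 0.64633495 -0.02348339] [ 0.5487239  -0.03678308] [ 0.59752943 -0.03013323] 0.09851294111657932
```

>>> servo_tool(
  rows=[
    {"dx": 0, "dy": 0, "dz": -2.5, "rx": 0, "ry": 0, "rz": 0, "claw": 4.5},
    {"dx": 0, "dy": 0, "dz": -5, "rx": 0, "ry": 0, "rz": 0, "claw": 4.5},
    {"dx": 0, "dy": 0, "dz": -7, "rx": 0, "ry": 0, "rz": 0, "claw": 4.5},
    {"dx": 0, "dy": 0, "dz": -7.6, "rx": 0, "ry": 0, "rz": 0, "claw": 4.5},
    {"dx": 0, "dy": 0, "dz": -7.6, "rx": 0, "ry": 0, "rz": 0, "claw": 4.5},
    {"dx": 0, "dy": 0, "dz": -7.6, "rx": 0, "ry": 0, "rz": 0, "claw": 1.2},
    {"dx": 0, "dy": 0, "dz": -7.6, "rx": 0, "ry": 0, "rz": 0, "claw": 1.2},
    {"dx": 0, "dy": 0, "dz": -7.6, "rx": 0, "ry": 0, "rz": 0, "claw": 1.2},
    {"dx": 0, "dy": 0, "dz": -7.6, "rx": 0, "ry": 0, "rz": 0, "claw": 1.2},
    {"dx": 0, "dy": 0, "dz": -7.6, "rx": 0, "ry": 0, "rz": 0, "claw": 1.2},
  ],
  squeeze=50,
)

```text
t: 19.85
tcp_pos: [0.5984, -0.0303, 0.0618]
tool_rot: [3.136, 0.185, 0.004]
wrist_force: [0.0, 0.0, 6.5]
grip_width: 0.015
grasp_force: 50.0
```

>>> servo_tool(
  rows=[
    {"dx": 0, "dy": 0, "dz": 2, "rx": 0, "ry": 0, "rz": 0, "claw": 1.2},
    {"dx": 0, "dy": 0, "dz": 5, "rx": 0, "ry": 0, "rz": 0, "claw": 1.2},
    {"dx": 0, "dy": -2, "dz": 5, "rx": 0, "ry": 0, "rz": 0, "claw": 1.2},
    {"dx": -0.1, "dy": -6, "dz": 5, "rx": 0, "ry": 0, "rz": 0, "claw": 1.2},
    {"dx": -0.2, "dy": -10, "dz": 5, "rx": 0, "ry": 0, "rz": 0, "claw": 1.2},
    {"dx": -0.4, "dy": -14, "dz": 5, "rx": 0, "ry": 0, "rz": 0, "claw": 1.2},
    {"dx": -0.5, "dy": -18, "dz": 5, "rx": 0, "ry": 0, "rz": 0, "claw": 1.2},
    {"dx": -0.7, "dy": -22, "dz": 3, "rx": 0, "ry": 0, "rz": 0, "claw": 1.2},
    {"dx": -0.8, "dy": -25.5, "dz": 1, "rx": 0, "ry": 0, "rz": 0, "claw": 1.2},
    {"dx": -0.8, "dy": -28, "dz": 0, "rx": 0, "ry": 0, "rz": 0, "claw": 1.2},
    {"dx": -0.8, "dy": -28, "dz": -1, "rx": 0, "ry": 0, "rz": 0, "claw": 1.2},
    {"dx": -0.8, "dy": -28, "dz": -2, "rx": 0, "ry": 0, "rz": 0, "claw": 1.2},
  ],
)

```text
t: 21.05
tcp_pos: [0.5886, -0.3103, 0.0395]
tool_rot: [-3.136, -0.183, 0.001]
wrist_force: [0.4, 0.7, -1.9]
grip_width: 0.015
grasp_force: 49.1
```

>>> servo_tool(
  rows=[
    {"dx": 0, "dy": 0, "dz": -1, "rx": 0, "ry": 0, "rz": 0, "claw": 1.2},
    {"dx": 0, "dy": 0, "dz": -1.8, "rx": 0, "ry": 0, "rz": 0, "claw": 1.2},
    {"dx": 0, "dy": 0, "dz": -2.2, "rx": 0, "ry": 0, "rz": 0, "claw": 1.2},
    {"dx": 0, "dy": 0, "dz": -2.3, "rx": 0, "ry": 0, "rz": 0, "claw": 1.2},
    {"dx": 0, "dy": 0, "dz": -2.3, "rx": 0, "ry": 0, "rz": 0, "claw": 1.2},
    {"dx": 0, "dy": 0, "dz": -2.3, "rx": 0, "ry": 0, "rz": 0, "claw": 1.2},
  ],
)

```text
t: 21.65
tcp_pos: [0.5896, -0.3083, 0.0189]
tool_rot: [-3.133, -0.187, -0.001]
wrist_force: [-3.3, 4.5, 7.9]
grip_width: 0.0149
grasp_force: 50.4
```

>>> servo_tool(
  rows=[
    {"dx": 0, "dy": 0, "dz": 0, "rx": 0, "ry": 0, "rz": 0, "claw": 3},
    {"dx": 0, "dy": 0, "dz": 0, "rx": 0, "ry": 0, "rz": 0, "claw": 4.5},
    {"dx": 0, "dy": 0, "dz": 0.3, "rx": 0, "ry": 0, "rz": 0, "claw": 4.5},
    {"dx": 0, "dy": 0, "dz": 3, "rx": 0, "ry": 0, "rz": 0, "claw": 4.5},
    {"dx": 0, "dy": 0, "dz": 7, "rx": 0, "ry": 0, "rz": 0, "claw": 4.5},
    {"dx": 0, "dy": 1.5, "dz": 11, "rx": 0, "ry": 0, "rz": 0.12, "claw": 5},
    {"dx": 0, "dy": 5.5, "dz": 12, "rx": 0, "ry": 0, "rz": 0.24, "claw": 5},
    {"dx": 0, "dy": 10, "dz": 12, "rx": 0, "ry": 0, "rz": 0.36, "claw": 5},
    {"dx": 0, "dy": 14.5, "dz": 12, "rx": 0, "ry": 0, "rz": 0.5, "claw": 5},
    {"dx": 0, "dy": 19, "dz": 12, "rx": 0, "ry": 0, "rz": 0.64, "claw": 5},
    {"dx": -0.2, "dy": 23.5, "dz": 12, "rx": 0, "ry": 0, "rz": 0.78, "claw": 5},
    {"dx": -0.3, "dy": 28, "dz": 12, "rx": 0, "ry": 0, "rz": 0.92, "claw": 5},
  ],
)

```text
t: 22.85
tcp_pos: [0.5859, -0.0284, 0.1377]
tool_rot: [2.723, 1.565, 0.001]
wrist_force: [1.0, -0.0, 0.1]
grip_width: 0.05
grasp_force: 0.0
```

>>> servo_tool(
  rows=[
    {"dx": -0.1, "dy": 4.5, "dz": 0, "rx": 0, "ry": 0, "rz": 0.12, "claw": 5},
    {"dx": -0.2, "dy": 9, "dz": 0, "rx": 0, "ry": 0, "rz": 0.26, "claw": 5},
    {"dx": -0.3, "dy": 13.5, "dz": 0, "rx": 0, "ry": 0, "rz": 0.4, "claw": 5},
    {"dx": -0.4, "dy": 18, "dz": 0, "rx": 0, "ry": 0, "rz": 0.54, "claw": 5},
    {"dx": -0.4, "dy": 22.5, "dz": 0, "rx": 0, "ry": 0, "rz": 0.65, "claw": 5},
    {"dx": -0.4, "dy": 26, "dz": -1, "rx": 0, "ry": 0, "rz": 0.65, "claw": 5},
    {"dx": -0.4, "dy": 27.3, "dz": -4, "rx": 0, "ry": 0, "rz": 0.65, "claw": 5},
    {"dx": -0.4, "dy": 27.3, "dz": -6, "rx": 0, "ry": 0, "rz": 0.65, "claw": 5},
    {"dx": -0.4, "dy": 27.3, "dz": -6, "rx": 0, "ry": 0, "rz": 0.65, "claw": 5},
    {"dx": -0.4, "dy": 27.3, "dz": -6, "rx": 0, "ry": 0, "rz": 0.65, "claw": 5},
  ],
)

```text
t: 23.85
tcp_pos: [0.5825, 0.2421, 0.0776]
tool_rot: [2.088, 2.346, -0.0]
wrist_force: [0.4, -0.2, 1.2]
grip_width: 0.0499
grasp_force: 0.0
```

```bash
python3 - <<'E'
from h import *
s=status.sense(); ci=camera_info('wrist')
print(s['t'],s['tcp_pos'],s['tool_rot'])
a=read_camera('wrist')[:,:,::-1]; b=read_camera('top')[:,:,::-1]
A=cv2.resize(a,(640,400))[60:360,100:500]
B=cv2.resize(b[140:240,400:520],None,fx=3,fy=3,interpolation=2)
cv2.imwrite('pics/w7.png',np.hstack([A,B]))
E
```

```text
23.85 [0.58247474 0.24213422 0.07764021] [ 2.08834868e+00  2.34602942e+00 -4.88387592e-04]
```

View pics/w7.png

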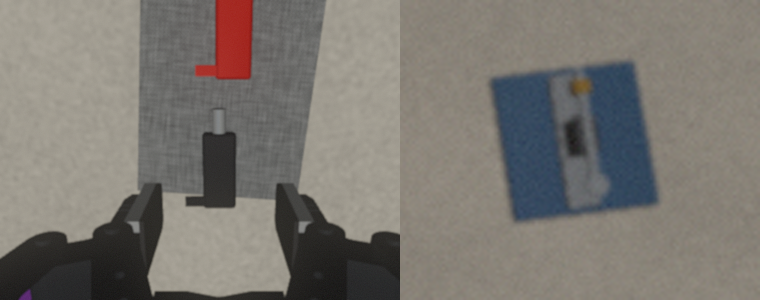

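The gauge stands centred on the coaster, and black lies between and in line with the fingers. I'll descend, correcting y by 2.5 mm.

>>> servo_tool(
  rows=[
    {"dx": 0, "dy": 0.25, "dz": -2, "rx": 0, "ry": 0, "rz": 0, "claw": 5},
    {"dx": 0, "dy": 0.25, "dz": -4.5, "rx": 0, "ry": 0, "rz": 0, "claw": 5},
    {"dx": 0, "dy": 0.25, "dz": -6, "rx": 0, "ry": 0, "rz": 0, "claw": 5},
    {"dx": 0, "dy": 0.25, "dz": -6.6, "rx": 0, "ry": 0, "rz": 0, "claw": 5},
    {"dx": 0, "dy": 0.25, "dz": -6.6, "rx": 0, "ry": 0, "rz": 0, "claw": 5},
    {"dx": 0, "dy": 0.25, "dz": -6.6, "rx": 0, "ry": 0, "rz": 0, "claw": 1.5},
    {"dx": 0, "dy": 0.25, "dz": -6.6, "rx": 0, "ry": 0, "rz": 0, "claw": 1.5},
    {"dx": 0, "dy": 0.25, "dz": -6.6, "rx": 0, "ry": 0, "rz": 0, "claw": 1.5},
    {"dx": 0, "dy": 0.25, "dz": -6.6, "rx": 0, "ry": 0, "rz": 0, "claw": 1.5},
    {"dx": 0, "dy": 0.25, "dz": -6.6, "rx": 0, "ry": 0, "rz": 0, "claw": 1.5},
  ],
  squeeze=30,
)

```text
t: 24.95
tcp_pos: [0.5832, 0.2457, 0.0126]
tool_rot: [2.087, 2.347, 0.003]
wrist_force: [-0.0, 0.7, 5.4]
grip_width: 0.0191
grasp_force: 29.9
```

>>> servo_tool(
  rows=[
    {"dx": 0, "dy": 0, "dz": 2, "rx": 0, "ry": 0, "rz": 0, "claw": 1.5},
    {"dx": 0, "dy": 0, "dz": 6, "rx": 0, "ry": 0, "rz": 0, "claw": 1.5},
    {"dx": 0, "dy": -1.5, "dz": 9, "rx": 0, "ry": 0, "rz": 0, "claw": 1.5},
    {"dx": 0.3, "dy": -5.5, "dz": 9, "rx": 0, "ry": 0, "rz": 0, "claw": 1.5},
    {"dx": 0.6, "dy": -9.5, "dz": 9, "rx": 0, "ry": 0, "rz": 0, "claw": 1.5},
    {"dx": 0.9, "dy": -14, "dz": 9, "rx": 0, "ry": 0, "rz": 0, "claw": 1.5},
    {"dx": 1.2, "dy": -18.5, "dz": 9, "rx": 0, "ry": 0, "rz": 0, "claw": 1.5},
    {"dx": 1.6, "dy": -23, "dz": 9, "rx": 0, "ry": 0, "rz": 0, "claw": 1.5},
    {"dx": 1.9, "dy": -27, "dz": 9, "rx": 0, "ry": 0, "rz": 0, "claw": 1.5},
    {"dx": 2.1, "dy": -30.5, "dz": 8, "rx": 0, "ry": 0, "rz": 0, "claw": 1.5},
    {"dx": 2.2, "dy": -32.4, "dz": 7, "rx": 0, "ry": 0, "rz": 0, "claw": 1.5},
    {"dx": 2.2, "dy": -32.4, "dz": 6, "rx": 0, "ry": 0, "rz": 0, "claw": 1.5},
  ],
)

```text
t: 26.15
tcp_pos: [0.6035, -0.0835, 0.0711]
tool_rot: [2.094, 2.339, -0.003]
wrist_force: [0.5, 0.4, -0.4]
grip_width: 0.0192
grasp_force: 29.4
```

>>> servo_tool(
  rows=[
    {"dx": 0, "dy": 0, "dz": -0.5, "rx": 0, "ry": 0, "rz": 0, "claw": 1.5},
    {"dx": 0, "dy": 0, "dz": -1, "rx": 0, "ry": 0, "rz": 0, "claw": 1.5},
    {"dx": 0, "dy": 0, "dz": -1.3, "rx": 0, "ry": 0, "rz": 0, "claw": 1.5},
    {"dx": 0, "dy": 0, "dz": -1.3, "rx": 0, "ry": 0, "rz": 0, "claw": 1.5},
    {"dx": 0, "dy": 0, "dz": -1.3, "rx": 0, "ry": 0, "rz": 0, "claw": 1.5},
    {"dx": 0, "dy": 0, "dz": -1.3, "rx": 0, "ry": 0, "rz": 0, "claw": 1.5},
  ],
)

```text
t: 26.75
tcp_pos: [0.6043, -0.0762, 0.0596]
tool_rot: [-2.084, -2.349, -0.002]
wrist_force: [-3.1, 0.3, 7.7]
grip_width: 0.0194
grasp_force: 30.3
```

>>> servo_tool(
  rows=[
    {"dx": 0, "dy": 0, "dz": 0, "rx": 0, "ry": 0, "rz": 0, "claw": 4},
    {"dx": 0, "dy": 0, "dz": 0, "rx": 0, "ry": 0, "rz": 0, "claw": 5},
    {"dx": 0, "dy": 0, "dz": 0.4, "rx": 0, "ry": 0, "rz": 0, "claw": 5},
    {"dx": 0, "dy": 0, "dz": 4, "rx": 0, "ry": 0, "rz": 0, "claw": 5},
    {"dx": 0, "dy": 1.5, "dz": 7, "rx": 0, "ry": 0, "rz": 0, "claw": 5},
    {"dx": -0.3, "dy": 5.5, "dz": 7, "rx": 0, "ry": 0, "rz": 0, "claw": 5},
    {"dx": -0.6, "dy": 10, "dz": 7, "rx": 0, "ry": 0, "rz": 0, "claw": 5},
    {"dx": -0.9, "dy": 14.5, "dz": 7, "rx": 0, "ry": 0, "rz": 0, "claw": 5},
    {"dx": -1.2, "dy": 19, "dz": 7, "rx": 0, "ry": 0, "rz": 0, "claw": 5},
    {"dx": -1.5, "dy": 23.5, "dz": 6, "rx": 0, "ry": 0, "rz": 0, "claw": 5},
    {"dx": -1.8, "dy": 28, "dz": 5, "rx": 0, "ry": 0, "rz": 0, "claw": 5},
    {"dx": -2.1, "dy": 32, "dz": 4, "rx": 0, "ry": 0, "rz": 0, "claw": 5},
  ],
)

```text
t: 27.95
tcp_pos: [0.5827, 0.2444, 0.0983]
tool_rot: [-2.086, -2.349, -0.002]
wrist_force: [0.7, 0.4, 0.4]
grip_width: 0.0502
grasp_force: 0.0
```

>>> servo_tool(
  rows=[
    {"dx": -0.2, "dy": 4, "dz": -1, "rx": 0, "ry": 0, "rz": 0, "claw": 5},
    {"dx": -0.3, "dy": 7, "dz": -2, "rx": 0, "ry": 0, "rz": 0, "claw": 5},
    {"dx": -0.3, "dy": 8.1, "dz": -3, "rx": 0, "ry": 0, "rz": 0, "claw": 5},
    {"dx": -0.3, "dy": 8.1, "dz": -3, "rx": 0, "ry": 0, "rz": 0, "claw": 5},
    {"dx": -0.3, "dy": 8.1, "dz": -3, "rx": 0, "ry": 0, "rz": 0, "claw": 5},
    {"dx": -0.3, "dy": 8.1, "dz": -3, "rx": 0, "ry": 0, "rz": 0, "claw": 5},
  ],
)

```text
t: 28.55
tcp_pos: [0.5815, 0.3193, 0.0691]
tool_rot: [2.091, 2.342, -0.0]
wrist_force: [0.2, 0.4, 0.3]
grip_width: 0.0502
grasp_force: 0.0
```

>>> servo_tool(
  rows=[
    {"dx": 0, "dy": 0.3, "dz": 0, "rx": 0, "ry": 0, "rz": 0, "claw": 5},
    {"dx": 0, "dy": 0.3, "dz": -2, "rx": 0, "ry": 0, "rz": 0, "claw": 5},
    {"dx": 0, "dy": 0.3, "dz": -4.5, "rx": 0, "ry": 0, "rz": 0, "claw": 5},
    {"dx": 0, "dy": 0.3, "dz": -5.8, "rx": 0, "ry": 0, "rz": 0, "claw": 5},
    {"dx": 0, "dy": 0.3, "dz": -5.8, "rx": 0, "ry": 0, "rz": 0, "claw": 5},
    {"dx": 0, "dy": 0.3, "dz": -5.8, "rx": 0, "ry": 0, "rz": 0, "claw": 1.5},
    {"dx": 0, "dy": 0.3, "dz": -5.8, "rx": 0, "ry": 0, "rz": 0, "claw": 1.5},
    {"dx": 0, "dy": 0.3, "dz": -5.8, "rx": 0, "ry": 0, "rz": 0, "claw": 1.5},
    {"dx": 0, "dy": 0.3, "dz": -5.8, "rx": 0, "ry": 0, "rz": 0, "claw": 1.5},
    {"dx": 0, "dy": 0.3, "dz": -5.8, "rx": 0, "ry": 0, "rz": 0, "claw": 1.5},
  ],
)

```text
t: 29.55
tcp_pos: [0.5813, 0.3258, 0.0118]
tool_rot: [2.087, 2.347, 0.004]
wrist_force: [-0.3, 0.1, 6.6]
grip_width: 0.0191
grasp_force: 30.6
```

>>> servo_tool(
  rows=[
    {"dx": 0, "dy": 0, "dz": 2, "rx": 0, "ry": 0, "rz": 0, "claw": 1.5},
    {"dx": 0, "dy": 0, "dz": 6, "rx": 0, "ry": 0, "rz": 0, "claw": 1.5},
    {"dx": 0, "dy": -1.5, "dz": 8, "rx": 0, "ry": 0, "rz": 0, "claw": 1.5},
    {"dx": 0.3, "dy": -5.5, "dz": 8, "rx": 0, "ry": 0, "rz": 0, "claw": 1.5},
    {"dx": 0.6, "dy": -9.5, "dz": 8, "rx": 0, "ry": 0, "rz": 0, "claw": 1.5},
    {"dx": 0.9, "dy": -14, "dz": 8, "rx": 0, "ry": 0, "rz": 0, "claw": 1.5},
    {"dx": 1.2, "dy": -18.5, "dz": 8, "rx": 0, "ry": 0, "rz": 0, "claw": 1.5},
    {"dx": 1.6, "dy": -22.5, "dz": 8, "rx": 0, "ry": 0, "rz": 0, "claw": 1.5},
    {"dx": 2, "dy": -26, "dz": 8, "rx": 0, "ry": 0, "rz": 0, "claw": 1.5},
    {"dx": 2.2, "dy": -29, "dz": 7, "rx": 0, "ry": 0, "rz": 0, "claw": 1.5},
    {"dx": 2.2, "dy": -30, "dz": 6, "rx": 0, "ry": 0, "rz": 0, "claw": 1.5},
    {"dx": 2.2, "dy": -30, "dz": 6, "rx": 0, "ry": 0, "rz": 0, "claw": 1.5},
  ],
)

```text
t: 30.75
tcp_pos: [0.6004, 0.0237, 0.0687]
tool_rot: [-2.09, -2.343, 0.005]
wrist_force: [-0.5, 0.4, 0.6]
grip_width: 0.0189
grasp_force: 29.9
```

>>> servo_tool(
  rows=[
    {"dx": 0, "dy": 0, "dz": -0.5, "rx": 0, "ry": 0, "rz": 0, "claw": 1.5},
    {"dx": 0, "dy": 0, "dz": -1, "rx": 0, "ry": 0, "rz": 0, "claw": 1.5},
    {"dx": 0, "dy": 0, "dz": -1.3, "rx": 0, "ry": 0, "rz": 0, "claw": 1.5},
    {"dx": 0, "dy": 0, "dz": -1.3, "rx": 0, "ry": 0, "rz": 0, "claw": 1.5},
    {"dx": 0, "dy": 0, "dz": -1.3, "rx": 0, "ry": 0, "rz": 0, "claw": 1.5},
    {"dx": 0, "dy": 0, "dz": -1.3, "rx": 0, "ry": 0, "rz": 0, "claw": 1.5},
  ],
)

```text
t: 31.35
tcp_pos: [0.6022, 0.0283, 0.0588]
tool_rot: [-2.083, -2.349, -0.003]
wrist_force: [-3.6, 1.8, 10.2]
grip_width: 0.0186
grasp_force: 31.0
```

Red is down within about 2 mm of its start. I'll release it, rise, and move clear toward the base side.

>>> servo_tool(
  rows=[
    {"dx": 0, "dy": 0, "dz": 0, "rx": 0, "ry": 0, "rz": 0, "claw": 4},
    {"dx": 0, "dy": 0, "dz": 0, "rx": 0, "ry": 0, "rz": 0, "claw": 5},
    {"dx": 0, "dy": 0, "dz": 0.4, "rx": 0, "ry": 0, "rz": 0, "claw": 5},
    {"dx": 0, "dy": 0, "dz": 4, "rx": 0, "ry": 0, "rz": 0, "claw": 5},
    {"dx": 0, "dy": 0, "dz": 8, "rx": 0, "ry": 0, "rz": 0, "claw": 5},
    {"dx": 0, "dy": 0, "dz": 12, "rx": 0, "ry": 0, "rz": 0, "claw": 5},
    {"dx": -4, "dy": 2, "dz": 15, "rx": 0, "ry": 0, "rz": 0, "claw": 5},
    {"dx": -8, "dy": 4, "dz": 17, "rx": 0, "ry": 0, "rz": 0, "claw": 5},
    {"dx": -12, "dy": 6, "dz": 17, "rx": 0, "ry": 0, "rz": 0, "claw": 5},
    {"dx": -16, "dy": 8, "dz": 17, "rx": 0, "ry": 0, "rz": 0, "claw": 5},
    {"dx": -17, "dy": 10, "dz": 17, "rx": 0, "ry": 0, "rz": 0, "claw": 5},
    {"dx": -17, "dy": 10, "dz": 17, "rx": 0, "ry": 0, "rz": 0, "claw": 5},
  ],
)

```text
t: 32.55
tcp_pos: [0.4301, 0.1285, 0.2276]
tool_rot: [-2.079, -2.353, -0.002]
wrist_force: [0.6, 0.5, 0.4]
grip_width: 0.0499
grasp_force: 0.0
```

```bash
python3 - <<'E'
from h import *
snap('top','f1.png'); b=cv2.imread('pics/raw_f1.png'); a=cv2.imread('pics/raw_top1.png'); s=cv2.imread
sc=read_camera('scene')[:,:,::-1]
c=lambda i:cv2.convertScaleAbs(cv2.resize(i[130:220,275:395],(400,300),interpolation=2),alpha=1.7)
d=cv2.resize(b[150:290,150:500],(450,180)); e=cv2.resize(sc[150:290,150:500],(350,140)); e=cv2.copyMakeBorder(e,0,40,0,0,0)
cv2.imwrite('pics/f2.png',np.vstack([np.hstack([c(a),c(b)]),np.hstack([d,e])]))
E
```

```text
(no output)
```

View pics/f2.png

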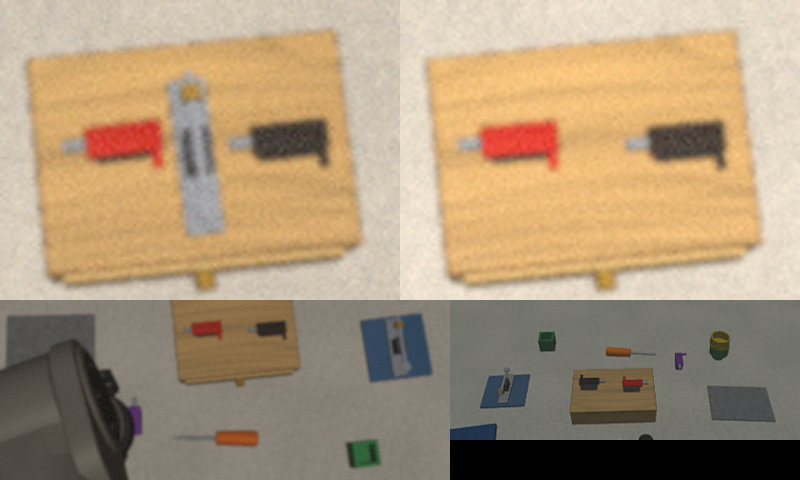

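The before and after crops match to about 3 px, roughly 2 mm. The cup is nested at (719,345), the gauge is upright on the coaster and the dish is untouched.

```bash
python3 -c "
from h import *
print(manip.finish_job())"
```

```text
the job is handed in; nothing more can be done
None
```

The job is handed in at about 33 s: cup nested in the round green twin, gauge upright in the middle of the coaster, both headshells back within about 2–4 mm of their starting places, and the dish untouched (the hand-in returned no verdict).

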